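# Unlock the electropolishing unit and hold its hood at the balance point

## Robot

A 7-joint arm with a two-finger parallel gripper is mounted at the origin on the work surface. World frame = base frame: x ahead of the robot, y to its left, z up, the work surface at z = 0. Lengths are in m, angles in rad, forces in N, time in s.
With the tool pointing down it reaches from about 0.35 to 0.9 m from the base axis. Payload 8.1 kg.
Tool frame: the origin (TCP) lies between the finger pads, 19 mm behind the fingertips; this is the grasp point; z points along the fingers, y is the line along which they close (so a half turn about z gives the same grasp; the last joint's range is limited). The gripper opens to 92 mm and grips with 3 to 60 N. Pads are 19 mm wide; open, the fingers measure 130 mm over their backs; the gripper's body (75 mm by 190 mm) begins 47 mm behind the grasp point.
Start: joints at [1.037, 0.434, 0.025, 1.573, -0.012, 1.134, -0.075], TCP at [0.261, -0.568, 0.246] pointing down, gripper open.
Joint ranges: [-2.62, 2.62], [-0.44, 2.09], [-1.27, 1.32], [0.08, 2.57], [-1.32, 4.46], [0.12, 2], [-2.74, 2.74]. Speed limits (rad/s): [2.22, 2.22, 3.01, 3.01, 3.14, 3.14, 3.14].

## Interface

Orientations are given as a rotation vector (axis times angle).
In Python, from cell import arm gives the robot as it stands.
- The arm moves only by the shell command python3 -m pendant 'ROWS' [FORCE]. ROWS is a JSON object of lists of equal length, an entry for each row: "slide": the shift along the tool's x, y, z in units of 0.3 m (1.0 is 0.3 m), a list of three; "dr": the turn, a rotation vector about the tool's x, y, z in units of 0.12 rad (1.0 is 0.12 rad), a list of three; "claw": the opening, from 0 (shut) to 1 (fully open). In form: {"slide": [[tx, ty, tz], ...], "dr": [[ax, ay, az], ...], "claw": [claw, ...]}. A call has 1 to 10 rows; each row shifts and turns the commanded pose from where the row before left it, along the tool's axes as they then stand; what a row does not reach is not made up. A row lasts 1/10 s, in which the tool goes at most 50 mm and 8.59 degrees, less where a joint would pass 70% of its speed; a pose out of reach is approached as far as the arm can. A call with a number of a shift or a turn outside -1 to 1 is refused whole. A call with a gripper value outside its range is refused whole. The fingers move at their own pace and stop on an object; FORCE is the grip in N (left out, the last holds). Time passes only in rows, so rows that do not move let the fingers close. It gives the time, the measured TCP pose, the force, the opening and the grip force at its end, in the units of the state.
- arm.observe(): the state, without advancing time (a new reading comes with each control period).
- arm.get_image(name): name is "scene" or "top" or "wrist"; returns the picture (384x512x3 uint8, red, green, blue); there is no depth.
- arm.calibration(name): a dict with "K" (3x3 intrinsics, pixels), "dist" ([k1, k2, p1, p2, k3] as OpenCV has them; the pictures are not rectified), "xyz" and "orientation" of the camera in the world. Camera axes: x right, y up, looking along -z (the intrinsics and any distortion apply to the point x, -y, -z); pixel columns grow to the right and rows downward; lengths in m; the calibration is good to about 2 mm. A picture is of the moment at which its call begins: read the wrist's pose just before it. calibration takes no time and is no camera call; for the wrist camera it gives the pose at the moment of the call.
- arm.sign_off(): hands the job in; it is judged then, once.
The state is a dict: "clock": time; "joints": joint angles; "dq": joint speeds; "joint_efforts": joint torques, N m; "position": TCP position; "ee_rot": TCP orientation; "force": force on the tool from outside, world axes, zero at the start; "ft_torque": the same for the moment, N m; "width": opening from 0.0 (shut) to 1.0 (fully open); "gripper_force": force on a finger pad.
Only numpy, scipy, OpenCV 4.12 (cv2) and the standard library are available. Lean on these libraries where they do the work, as an engineer would, in place of code of your own. Each camera call takes 0.05 s, during which the arm holds its last target. There are 200 camera calls.

## Task

The lid stay of the electropolishing unit is off and a colleague is about to refit it: take the T-handled key out of the key block, push it fully home in the lock on the unit's front deck and turn it a quarter turn clockwise to release the steel hood, leaving the key there. Then take the hood by its bar handle and swing it up to its over-centre balance point, where it would fall neither shut nor back, never letting it slam or go over backwards, and finish while still holding it there, motionless, with the handle gripped between the fingers. Leave the other key, the bottle, the jar and the loose stay where they are.

Things in the scene. Friction and masses are not known exactly. Their poses are not given: they have to be found in the camera images.
- unit: Electropolishing unit, fixed: blue steel case 290 deep (x) x 340 wide (y) x 105 mm high; flat deck on its front 95 mm, acid well behind it under a steel hood. Origin: centre of underside, on the bench; x points from front deck to rear hinge, z up. In this frame (mm): lock axis (-97, 115), lock face z = 110; bar handle centre, hood shut, (-97, 0, 135). Deck fittings are under 15 mm high.
- lid_angle (a joint): Hood angle (rad): 0 shut, grows as it swings up and back, stop at 1.9; locked until the key is turned. Hood 170 deep x 270 wide x 45 mm high, about 0.7 kg. Balance point at 1.25: 72 degrees open, leaning 18 short of upright as its mass lies above the hinge. Below it falls shut, beyond it falls back; hinge friction keeps it only within 0.05 of balance. Lifting from shut takes 3.3 N at the handle.
- lid: The stainless hood itself with its bar handle. Origin: middle of its hinge axis (same point as lid_hinge); shut, its axes are the unit's, then they turn with it. Its front is at x = -170 mm, its top at z = 45 mm, its sides at y = +-135 mm. A small striker hook hangs 28 mm below its front left corner, inside the deck when shut.
- lid_hinge (a point): Middle of the hood's hinge axis, which runs along the unit's y, at (115, 0, 107) mm in the unit's frame; same axes as the unit, does not move with the hood. At the balance point the bar handle's centre is 210 mm above this axis (317 mm above the bench) and 40 mm in front of it, towards the front deck.
- lid_handle (a point): The hood's bar handle: round steel bar 12 mm thick, 110 mm long along y, a thin leg at each end (y = +-50 mm). Origin: middle of the bar; the frame turns with the hood (shut: the unit's axes). The bar is 42 mm in front of the hood's front skirt (a finger fits between) and, shut, its axis is 30 mm above the deck. From the hinge axis it lies 212 mm forward and 28 mm up (shut).
- lock (a joint): Rotation of the key lock's plug (rad): 0 locked (as found), grows clockwise seen from above, stop at 1.571 (quarter turn). Friction about 0.06 N m; it stays where left. The key has about 0.2 rad of play each way in the hole, so turn the hand about 1.5. The hood is free from about 0.5 on.
- keyhole (a point): Centre of the mouth of the lock's square hole: 9.5 mm square, 17 mm deep, vertical, chamfered, in a round steel plug whose face is 5 mm above the deck, near the deck's left end. Its frame turns with the plug; locked, its sides lie along the unit's x and y. The bar handle's end is 60 mm and the hood's skirt 42 mm from the lock axis: open the fingers only part way there.
- t_key: This unit's key: steel T-handled square key, 52 mm tall, 70 g, upright in the key block. Origin: centre of the blade's tip; z up, x along the T-bar. Blade 8 mm square (sides along x, y), 15 mm long, tapered tip, fits the lock in any of four quarter turns; collar 18 mm diameter at z = 15 to 19 mm; T-bar 50 long x 12 thick (y) x 14 mm high, its middle at z = 45 mm.
- t_key_collar (a point): Centre of the underside of the T-key's collar, 15 mm above the blade's tip. The collar rests on the key block's top and, when the key is fully home, on the lock's face.
- key_block: Fixed hardwood key block 160 (x) x 55 (y) x 30 mm high; origin: centre of its underside. Two square holes, 9.5 mm wide and 17 mm deep, at x = -40 and +40 mm; the T-key stands in one and the disc-headed key in the other, either way round. The T-bar lies about along the block.
- disc_key: A key of another unit: same blade and collar, but an upright round disc (34 mm) as head. Origin: centre of its blade's tip. Leave it alone.
- bottle: White plastic bottle with a blue cap, 60 mm diameter, 150 mm tall, right of the unit. Origin: centre of its underside. Leave it alone.
- jar: Small amber jar with a green lid, 64 mm diameter, 90 mm tall, right of the unit. Origin: centre of its underside. Leave it alone.
- lid_stay: The loose lid stay: flat steel strip 172 x 12 x 4 mm with round eyes, lying on the bench beyond the key block. Origin: centre of its underside, x along it. Leave it alone.

How it is judged:
By the outcome, as a careful person would: the job done as asked, in the order asked, and still so for the second after the job is handed in, while the arm keeps its last pose, push and grip.
It also fails if it takes over 58 s, if anything falls off the work surface, if the arm or the gripper's body presses on something with over 40 N, if the wrist force passes 120 N, or if a joint passes its speed limit or range.

## Working session

There is one attempt and no reset: what is moved stays moved. The work goes in short steps, Python scripts to look and compute and a shell command to move; the robot and the scene stay as the last step left them, time stands still between calls to the robot, and variables do not carry over. Pictures are saved under pics/ and viewed, at most 10 in all, crops included, and the job is handed in when it is done.

```bash
mkdir -p pics; ls
python3 - <<'E'
from cell import arm
import cv2
for n in("scene","top","wrist"):
    c=arm.calibration(n);print(n,c)
    cv2.imwrite(f"pics/{n}0.png",cv2.cvtColor(arm.get_image(n),cv2.COLOR_RGB2BGR))
s=arm.observe();print(s)
E
```

```text
pics
scene {'K': array([[374.4376371 ,   0.        , 260.78673179],
       [  0.        , 374.4376371 , 192.32595737],
       [  0.        ,   0.        ,   1.        ]]), 'dist': array([0.04260127, 0.        , 0.        , 0.        , 0.        ]), 'xyz': array([1.11682246, 0.12928406, 0.86932559]), 'orientation': array([0.4381355 , 0.59608   , 1.84123983])}
top {'K': array([[424.87661498,   0.        , 259.3365847 ],
       [  0.        , 424.87661498, 197.26557189],
       [  0.        ,   0.        ,   1.        ]]), 'dist': array([-0.10455951,  0.        ,  0.        ,  0.        ,  0.        ]), 'xyz': array([ 0.32949515, -0.07912082,  1.1914316 ]), 'orientation': array([ 0.18072671, -0.17695002, -1.55452965])}
wrist {'K': array([[310.94838561,   0.        , 255.23525795],
       [  0.        , 310.94838561, 193.59209701],
       [  0.        ,   0.        ,   1.        ]]), 'dist': array([-0.02346252,  0.        ,  0.        ,  0.        ,  0.        ]), 'xyz': array([ 0.32348623, -0.53802078,  0.38420891]), 'orientation': array([-0.22997618,  0.14832392, -1.13350444])}
{'clock': 0.15, 'joints': array([ 1.03740817,  0.43506068,  0.0249846 ,  1.57385997, -0.01159548,
        1.13400109, -0.07511489]), 'dq': array([-0.0003235 , -0.00378236, -0.00106741, -0.00385402,  0.00051584,
        0.00057126,  0.00180068]), 'joint_efforts': array([ 1.91779363e-03, -6.68261576e+01,  9.86027196e-01, -3.14695466e+01,
       -6.04360853e-02,  3.92781536e-02,  1.80988372e-04]), 'position': array([ 0.2607975 , -0.56759835,  0.24493764]), 'ee_rot': array([-3.06792782e+00, -6.71080162e-01,  5.74941963e-04]), 'force': array([ 0.17916612, -0.12730139, -0.32126231]), 'ft_torque': array([-0.00373139, -0.00367665,  0.02180586]), 'gripper_force': 0.0, 'width': 1.0032366446652854}
```

View pics/scene0.png

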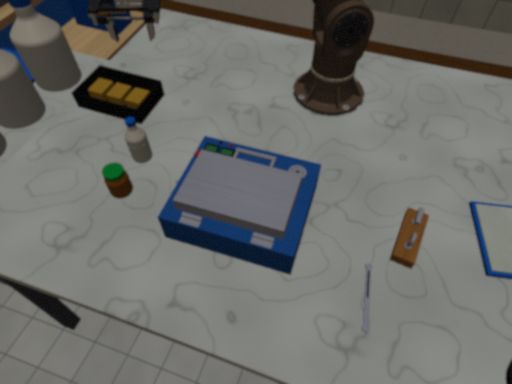

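View pics/top0.png

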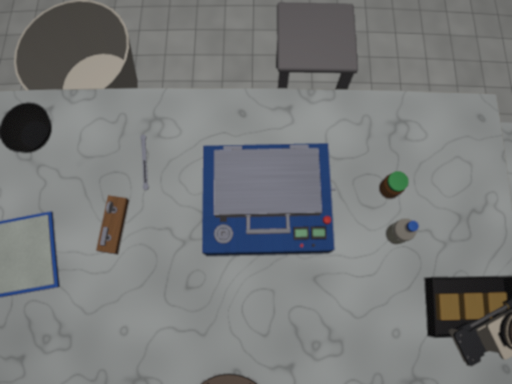

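The scene picture shows the unit at about (240,205) and the block at (410,237), with the robot at the top. The top picture shows the unit at (268,200), the lock at (223,233), the handle at (268,222) and the block at (113,224). I'll enlarge these areas.

```bash
cat > h.py <<'E'
import numpy as np, cv2
from scipy.spatial.transform import Rotation as R
from scipy.optimize import least_squares
def ray(c,px):
    u=cv2.undistortPoints(np.array([[px]],float),c["K"],c["dist"])[0,0]
    return np.array(c["xyz"]),R.from_rotvec(c["orientation"]).apply([u[0],-u[1],-1])
def onz(c,px,z):
    o,d=ray(c,px); return o+d*(z-o[2])/d[2]
def tri(obs):
    A=np.zeros((3,3));b=np.zeros(3);P=[]
    for c,px in obs:
        o,d=ray(c,px);d=d/np.linalg.norm(d);M=np.eye(3)-np.outer(d,d);A+=M;b+=M@o;P.append((o,M))
    x=np.linalg.solve(A,b);return x,[np.linalg.norm(M@(x-o))*1e3 for o,M in P]
def proj(c,X):
    p=R.from_rotvec(c["orientation"]).inv().apply(np.atleast_2d(X)-c["xyz"])
    return cv2.projectPoints(p*[1,-1,-1],np.zeros(3),np.zeros(3),c["K"],c["dist"])[0][:,0]
E
python3 - <<'E'
import cv2,numpy as np
t=cv2.imread("pics/top0.png");s=cv2.imread("pics/scene0.png")
f=lambda im,x,y,w,h,W,H:cv2.resize(im[y:y+h,x:x+w],(W,H),interpolation=cv2.INTER_CUBIC)
a=np.hstack([f(t,85,185,50,75,200,300),f(t,195,135,150,75*2-30+15,600*1,540)[:300]*0+f(t,195,190,150,75,600,300)])
b=np.hstack([f(s,385,200,50,75,200,300),f(s,185,130,150,75,600,300)])
cv2.imwrite("pics/c1.png",np.vstack([a,b]))
E
```

```text
(no output)
```

View pics/c1.png

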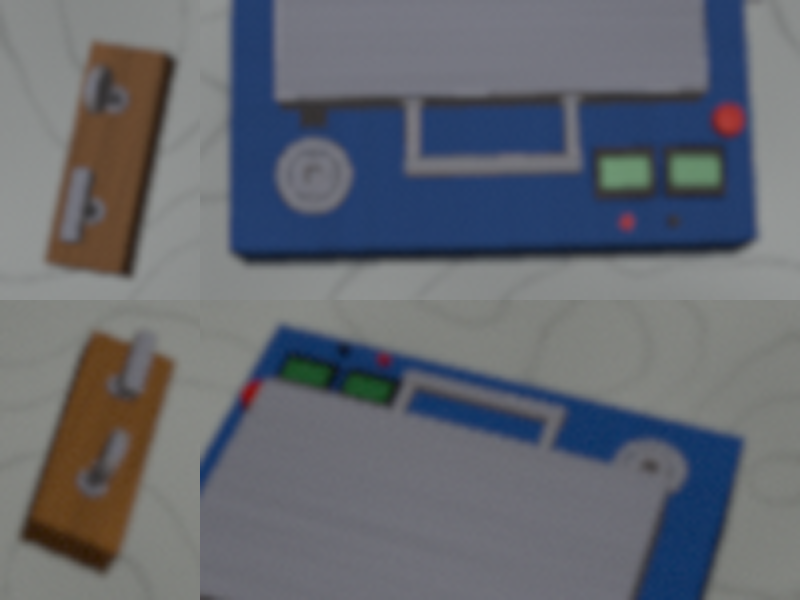

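The crops (scaled 4x) show the T-key in the block's hole nearer the robot and the disc key in the far one. Converted to full-picture pixels:

| Feature | Top picture | Scene picture |
|---|---|---|
| T-bar centre | (104.2,236.2) | (420.5,215.5) |
| Lock centre | (223.3,233.5) | (297.5,171.8) |
| Handle bar | (268,230.8) | (306,150)–(326,156) |

Run:
```python
from cell import arm
from h import *
t=arm.calibration("top");s=arm.calibration("scene");np.set_printoptions(precision=4,suppress=True)
c=lambda x,y,o:(o[0]+x/4,o[1]+y/4)
print("bar",tri([(t,c(77,205,(85,185))),(s,c(142,62,(385,200)))]))
print("lock",tri([(t,c(113,174,(195,190))),(s,c(450,167,(185,130)))]))
L=tri([(t,c(207,165,(195,190))),(s,c(363,112,(185,130)))]);Rr=tri([(t,c(380,163,(195,190))),(s,c(218,78,(185,130)))])
print("handle L,R",L,Rr)
for n,p in dict(FL=(33,248),FR=(553,238)).items(): print(n,onz(t,c(*p,(195,190)),.105))
for n,p in dict(b1=(93,42),b2=(165,55),b3=(45,262),b4=(122,275)).items(): print(n,onz(t,c(*p,(85,185)),.03))
print("tbar ends",onz(t,c(82,168,(85,185)),.067),onz(t,c(72,242,(85,185)),.067))
print("tcp",R.from_rotvec(arm.observe()["ee_rot"]).as_matrix())
```

```text
bar (array([0.4798, 0.3482, 0.0575]), [np.float64(1.689401146687321), np.float64(1.689401146687336)])
lock (array([0.485 , 0.0179, 0.1033]), [np.float64(0.9188633958818618), np.float64(0.9188633958819105)])
handle L,R (array([ 0.4866, -0.0438,  0.1358]), [np.float64(0.9297976474175015), np.float64(0.9297976474175365)]) (array([ 0.4882, -0.1489,  0.1316]), [np.float64(4.73291330210256), np.float64(4.732913302102579)])
FL [0.4367 0.0668 0.105 ]
FR [ 0.4458 -0.2661  0.105 ]
b1 [0.6005 0.3554 0.03  ]
b2 [0.5914 0.3022 0.03  ]
b3 [0.4434 0.3763 0.03  ]
b4 [0.4355 0.3207 0.03  ]
tbar ends [0.504  0.3415 0.067 ] [0.4536 0.3442 0.067 ]
tcp [[ 0.9087  0.4175 -0.0006]
 [ 0.4175 -0.9087  0.001 ]
 [-0.0001 -0.0012 -1.    ]]
```

```bash
cat >> h.py <<'E'
def need(arm,p,yaw):
    """shift (units of 0.3 m, in present tool axes) and world-yaw turn (units of .12 rad about tool axes) to a tool-down pose"""
    s=arm.observe();T=R.from_rotvec(s["ee_rot"])
    G=R.from_matrix([[np.cos(yaw),np.sin(yaw),0],[np.sin(yaw),-np.cos(yaw),0],[0,0,-1]])
    np.set_printoptions(precision=4,suppress=True)
    print("t",s["clock"],"pos",s["position"],"q",s["joints"],"F",s["force"],"w",s["width"])
    print("slide",T.inv().apply(np.array(p)-s["position"])/.3,"slide_after_turn",G.inv().apply(np.array(p)-s["position"])/.3,"dr",(T.inv()*G).as_rotvec()/.12)
E
S='[0.094,-0.125,-0.005]'
python3 -m pendant '{"slide":[[0.094,-0.125,-0.005],[0.094,-0.125,-0.005],[0.094,-0.125,-0.005],[0.094,-0.125,-0.005],[0.094,-0.125,-0.005],[0.094,-0.125,-0.005],[0.094,-0.125,-0.005],[0.094,-0.125,-0.005],[0.094,-0.125,-0.005],[0.094,-0.125,-0.005]],"dr":[[0,0,0],[0,0,0],[0,0,0],[0,0,0],[0,0,0],[0,0,0],[0,0,0],[0,0,0],[0,0,0],[0,0,0]],"claw":[1,1,1,1,1,1,1,1,1,1]}'
python3 -m pendant '{"slide":[[0.094,-0.125,-0.005],[0.094,-0.125,-0.005],[0.094,-0.125,-0.005],[0.094,-0.125,-0.005],[0.094,-0.125,-0.005],[0.094,-0.125,-0.005],[0.094,-0.125,-0.005],[0.094,-0.125,-0.005],[0.094,-0.125,-0.005],[0.094,-0.125,-0.005]],"dr":[[0,0,0],[0,0,0],[0,0,0],[0,0,0],[0,0,0],[0,0,0],[0,0,0],[0,0,0],[0,0,0],[0,0,0]],"claw":[1,1,1,1,1,1,1,1,1,1]}'
python3 - <<'E'
from cell import arm
from h import *
need(arm,[.45,.345,.25],3.01)
c=arm.calibration("wrist");print(c["xyz"],R.from_rotvec(c["orientation"]).as_matrix()[:,2]*-1, R.from_rotvec(arm.observe()["ee_rot"]).as_matrix())
E
```

```text
clock: 1.15
position: [0.3605, -0.1076, 0.2607]
ee_rot: [3.069, 0.671, 0.0]
force: [1.1, 0.3, 0.4]
width: 0.999
gripper_force: 0.0
clock: 2.15
position: [0.4605, 0.3507, 0.2752]
ee_rot: [3.069, 0.67, -0.001]
force: [0.9, 0.2, 1.0]
width: 0.998
gripper_force: 0.0
t 2.15 pos [0.4605 0.3507 0.2752] q [-0.2955  0.4119 -0.6296  1.6066  0.2551  1.2072 -2.1173] F [0.9242 0.2175 1.0256] w 0.9984392856825083
slide [-0.0398  0.0026  0.084 ] slide_after_turn [ 0.0323 -0.0235  0.084 ] dr [ -0.0035   0.0056 -21.4985]
[0.5232 0.3804 0.4146] [-0.2327 -0.1079 -0.9665] [[ 0.9089  0.417  -0.0002]
 [ 0.417  -0.9089 -0.0005]
 [-0.0004  0.0004 -1.    ]]
```

```bash
cat >> h.py <<'E'
import json
def snap(arm,name):
    c=arm.calibration("wrist");im=cv2.cvtColor(arm.get_image("wrist"),cv2.COLOR_RGB2BGR);cv2.imwrite(f"pics/{name}.png",im)
    json.dump({k:np.array(v).tolist() for k,v in c.items()},open(f"pics/{name}.json","w"));return c
def cal(name): return {k:np.array(v) for k,v in json.load(open(f"pics/{name}.json")).items()}
E
python3 -c "
from cell import arm
from h import *
snap(arm,'w1')"
python3 -m pendant '{"slide":[[0,0,0],[0,0,0],[0,0,0],[0,0,0],[0,0,0],[0,0,0],[0,0,0],[0,0,0],[0,0,0],[0,0,0]],"dr":[[0,0,-0.977],[0,0,-0.977],[0,0,-0.977],[0,0,-0.977],[0,0,-0.977],[0,0,-0.977],[0,0,-0.977],[0,0,-0.977],[0,0,-0.977],[0,0,-0.977]],"claw":[0.5,0.5,0.5,0.5,0.5,0.5,0.5,0.5,0.5,0.5]}'
python3 -m pendant '{"slide":[[0,0,0],[0,0,0],[0,0,0],[0,0,0],[0,0,0],[0,0,0],[0,0,0],[0,0,0],[0,0,0],[0,0,0]],"dr":[[0,0,-0.977],[0,0,-0.977],[0,0,-0.977],[0,0,-0.977],[0,0,-0.977],[0,0,-0.977],[0,0,-0.977],[0,0,-0.977],[0,0,-0.977],[0,0,-0.977]],"claw":[0.5,0.5,0.5,0.5,0.5,0.5,0.5,0.5,0.5,0.5]}'
python3 -m pendant '{"slide":[[0.032,-0.023,0.05],[0,0,0],[0,0,0]],"dr":[[0,0,-0.977],[0,0,-0.977],[0,0,0]],"claw":[0.5,0.5,0.5]}'
python3 - <<'E'
from cell import arm
from h import *
snap(arm,'w2');need(arm,[.48,.346,.06],3.01)
a=cv2.imread('pics/w1.png');b=cv2.imread('pics/w2.png')
cv2.imwrite('pics/c2.png',cv2.resize(np.hstack([a,b]),(800,300)))
E
```

```text
clock: 3.2
position: [0.4603, 0.3488, 0.2752]
ee_rot: [2.18, 2.262, -0.001]
force: [-0.1, 0.6, 0.2]
width: 0.5
gripper_force: 0.0
clock: 4.2
position: [0.4604, 0.3487, 0.2752]
ee_rot: [-0.565, -3.09, 0.001]
force: [0.2, 0.0, 0.6]
width: 0.497
gripper_force: 0.0
clock: 4.5
position: [0.4488, 0.3455, 0.2599]
ee_rot: [-0.203, -3.134, 0.001]
force: [-0.1, 1.0, -0.1]
width: 0.503
gripper_force: 0.0
t 4.55 pos [0.449  0.3458 0.2603] q [ 0.0231  0.6071 -1.2051  1.6342  0.5833  1.3126  0.158 ] F [ 0.1209 -0.08   -0.3966] w 0.49423381267556893
slide [-0.1026  0.0146  0.6675] slide_after_turn [-0.1024  0.0141  0.6675] dr [-0.0024 -0.0036 -0.0219]
```

View pics/c2.png

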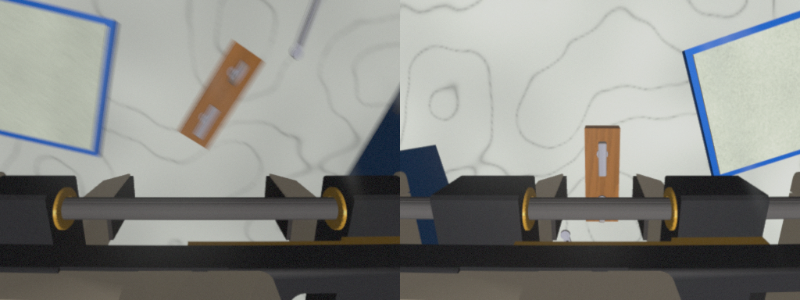

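In both wrist views the T-key is visible: about (206,120) in the left half and (602,160) in the right half. I'll enlarge both.

Run:
```python
import cv2,numpy as np
a=cv2.imread('pics/w1.png')[50:200,220:345];b=cv2.imread('pics/w2.png')[155:255,220:295]
z=lambda i,k:cv2.resize(i,None,fx=k,fy=k,interpolation=cv2.INTER_CUBIC)
A=z(a,3);B=z(b,5);o=np.zeros((500,750,3),np.uint8);o[:450,:375]=A;o[:500,375:750]=B;cv2.imwrite('pics/c3.png',o)
```

```text
(no output)
```

View pics/c3.png

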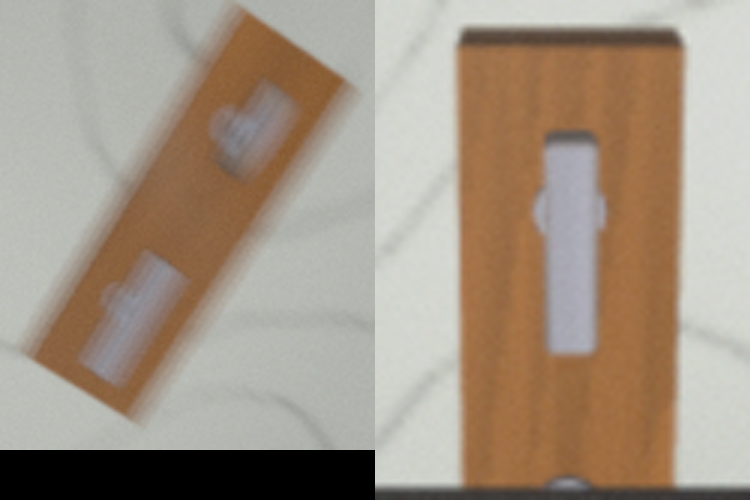

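Run:
```python
from cell import arm
from h import *
a,b=cal('w1'),cal('w2');t=arm.calibration("top");s=arm.calibration("scene")
np.set_printoptions(precision=4,suppress=True)
print("3views",tri([(b,(259.2,204.8)),(t,(104.2,236.2)),(s,(420.5,215.5))]))
print("2wrist",tri([(a,(264.7,156)),(b,(259.2,204.8))]))
p=onz(b,(259.2,204.8),.067);print("z.067",p, onz(b,(259.4,183.6),.067),onz(b,(259.2,226),.067))
need(arm,[p[0],p[1],.06],3.01)
```

```text
3views (array([0.4817, 0.3469, 0.0609]), [np.float64(1.8409871515873035), np.float64(2.529555442258923), np.float64(2.0872433106750146)])
2wrist (array([0.4832, 0.3479, 0.0612]), [np.float64(1.7282245216662684), np.float64(1.72822452166625)])
z.067 [0.4817 0.3463 0.067 ] [0.4576 0.3496 0.067 ] [0.5067 0.3432 0.067 ]
t 4.55 pos [0.449  0.3458 0.2603] q [ 0.0231  0.6071 -1.2051  1.6342  0.5833  1.3126  0.158 ] F [ 0.1209 -0.08   -0.3966] w 0.49423381267556893
slide [-0.108   0.0165  0.6675] slide_after_turn [-0.1077  0.016   0.6675] dr [-0.0024 -0.0036 -0.0219]
```

The T-bar is at (0.4817, 0.3463), top about 0.061–0.067. It measures 49 mm long with yaw -0.13, all consistent with the given sizes. Descending to grasp it.

```bash
python3 -m pendant '{"slide":[[-0.027,0.004,0.1],[-0.027,0.004,0.1],[-0.027,0.004,0.1],[-0.027,0.0045,0.1],[0,0,0.1],[0,0,0.08],[0,0,0.05],[0,0,0.0375],[0,0,0],[0,0,0]],"dr":[[0,0,0],[0,0,0],[0,0,0],[0,0,0],[0,0,0],[0,0,0],[0,0,0],[0,0,0],[0,0,0],[0,0,0]],"claw":[0.4,0.4,0.4,0.4,0.4,0.4,0.4,0.4,0.4,0.4]}'
python3 -m pendant '{"slide":[[0,0,0],[0,0,0],[0,0,0],[0,0,0],[0,0,0],[0,0,0],[0,0,0],[0,0,0]],"dr":[[0,0,0],[0,0,0],[0,0,0],[0,0,0],[0,0,0],[0,0,0],[0,0,0],[0,0,0]],"claw":[0.05,0.05,0.05,0.05,0.05,0.05,0.05,0.05]}' 30
python3 - <<'E'
from cell import arm
from h import *
need(arm,[.4817,.3463,.06],3.01)
E
```

```text
clock: 5.55
position: [0.482, 0.3472, 0.0611]
ee_rot: [0.207, 3.134, 0.001]
force: [0.0, 0.0, 0.4]
width: 0.401
gripper_force: 0.0
clock: 6.35
position: [0.4818, 0.3466, 0.0606]
ee_rot: [0.207, 3.134, -0.0]
force: [0.8, -2.6, 4.5]
width: 0.13
gripper_force: 30.0
t 6.35 pos [0.4818 0.3466 0.0606] q [-0.0738  0.8364 -1.015   1.7791  0.8323  1.0222  0.0216] F [ 0.7906 -2.561   4.5437] w 0.1296945656507637
slide [ 0.0004 -0.001   0.0019] slide_after_turn [ 0.0004 -0.001   0.0019] dr [-0.0019  0.0039 -0.0018]
```

```bash
python3 -m pendant '{"slide":[[0,0,-0.06],[0,0,-0.12],[0,0,-0.15],[0,0,-0.15],[0,0,-0.15],[0,0,-0.137],[0,0,0]],"dr":[[0,0,0],[0,0,0],[0,0,0],[0,0,0],[0,0,0],[0,0,0],[0,0,0]],"claw":[0.05,0.05,0.05,0.05,0.05,0.05,0.05]}'
python3 -m pendant '{"slide":[[0,-0.13,0],[0,-0.14,0],[0,-0.14,0],[0,-0.14,0],[0,-0.14,0],[0,-0.14,0],[0,-0.14,0],[-0.011,-0.134,0],[0,0,0],[0,0,0]],"dr":[[0,0,0],[0,0,0],[0,0,0],[0,0,0],[0,0,0],[0,0,0],[0,0,0],[0,0,0],[0,0,-0.6],[0,0,-0.6]],"claw":[0.05,0.05,0.05,0.05,0.05,0.05,0.05,0.05,0.05,0.05]}'
python3 -m pendant '{"slide":[[0,0,0],[0,0,0]],"dr":[[0,0,0],[0,0,0]],"claw":[0.05,0.05]}'
python3 - <<'E'
from cell import arm
from h import *
need(arm,[.485,.018,.2],3.162);snap(arm,'w3')
E
python3 -m pendant '{"slide":[[0,0,0.08],[0.07,-0.03,0.08],[0,0,0],[0,0,0]],"dr":[[0,0,0],[0,0,0],[0,0,0],[0,0,0]],"claw":[0.05,0.05,0.05,0.05]}'
python3 - <<'E'
from cell import arm
from h import *
snap(arm,'w4')
a,b=cv2.imread('pics/w3.png'),cv2.imread('pics/w4.png')
cv2.imwrite('pics/c4.png',cv2.resize(np.hstack([a[80:,130:400],b[80:,130:400]]),(800,450)))
E
```

```text
clock: 7.05
position: [0.4817, 0.3497, 0.2974]
ee_rot: [0.204, 3.129, 0.012]
force: [-0.5, 0.7, 0.1]
width: 0.129
gripper_force: 30.0
clock: 8.05
position: [0.441, 0.0165, 0.2904]
ee_rot: [0.019, -3.141, 0.001]
force: [0.3, 0.5, -0.6]
width: 0.125
gripper_force: 30.0
clock: 8.25
position: [0.4412, 0.0184, 0.2905]
ee_rot: [-0.018, 3.141, -0.0]
force: [0.4, 0.2, -0.6]
width: 0.126
gripper_force: 30.0
t 8.25 pos [0.4412 0.0184 0.2905] q [ 0.8573  0.308  -1.2385  1.8595  0.3131  1.1959  1.098 ] F [ 0.4372  0.2222 -0.6197] w 0.12599214539481635
slide [-0.1458 -0.0029  0.3017] slide_after_turn [-0.1458 -0.0043  0.3017] dr [-0.0002  0.0005 -0.0766]
clock: 8.7
position: [0.4203, 0.0089, 0.2424]
ee_rot: [0.019, -3.141, 0.0]
force: [1.1, -0.2, 0.3]
width: 0.128
gripper_force: 30.0
```

View pics/c4.png

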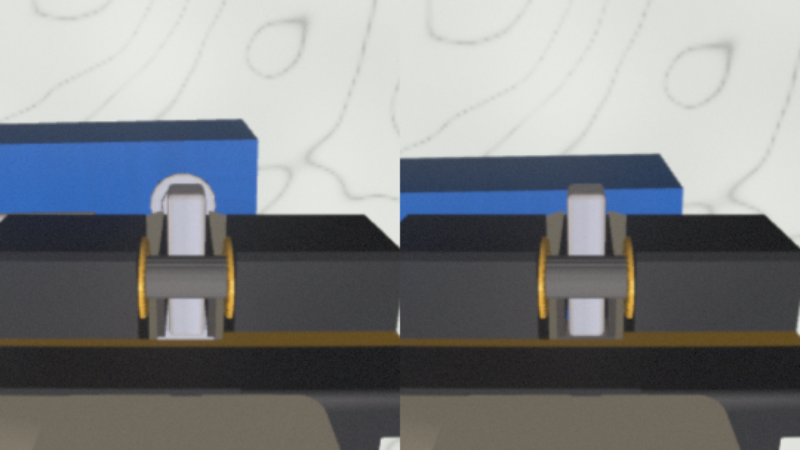

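In the left view the lock ring, at about (183,195), is hidden behind the held key; in the right view it isn't visible at all. I'll look again from further forward.

```bash
python3 -m pendant '{"slide":[[0,0,-0.093],[-0.1,0.01,0],[-0.11,0.01,0],[-0.11,0.01,0],[-0.1,0,0],[0,0,0],[0,0,0],[0,0,0]],"dr":[[0,0,0],[0,0,0],[0,0,0],[0,0,0],[0,0,0],[0,0,0],[0,0,0],[0,0,0]],"claw":[0.05,0.05,0.05,0.05,0.05,0.05,0.05,0.05]}'
python3 -c "
from cell import arm
from h import *
snap(arm,'w5')"
python3 -m pendant '{"slide":[[-0.06,0.1,-0.06],[-0.06,0.1,-0.06],[0,0,0],[0,0,0],[0,0,0]],"dr":[[0,0,0],[0,0,0],[0,0,0],[0,0,0],[0,0,0]],"claw":[0.05,0.05,0.05,0.05,0.05]}'
python3 - <<'E'
from cell import arm
from h import *
snap(arm,'w6')
a,b=cal('w5'),cal('w6')
im=[]
for n in('w5','w6'):
    c=cal(n);p=proj(c,[[.485,.018,.11]])[0];print(n,p)
    x,y=np.clip(np.round(p-[35,45]).astype(int),0,None);print(x,y)
    i=cv2.imread(f'pics/{n}.png')[y:y+100,x:x+75];o=np.zeros((100,75,3),np.uint8);o[:i.shape[0],:i.shape[1]]=i
    im.append(cv2.resize(o,(375,500),interpolation=cv2.INTER_CUBIC))
cv2.imwrite('pics/c5.png',np.hstack(im))
E
```

```text
clock: 9.55
position: [0.5462, 0.0198, 0.2707]
ee_rot: [-0.02, 3.141, 0.0]
force: [-0.9, -0.2, -1.1]
width: 0.127
gripper_force: 30.0
clock: 10.1
position: [0.5811, 0.0785, 0.3059]
ee_rot: [0.018, -3.141, 0.002]
force: [-0.4, -0.7, -0.8]
width: 0.129
gripper_force: 30.0
w5 [253.256636   119.14149018]
218 74
w6 [196.68163082  82.79154225]
162 38
```

View pics/c5.png

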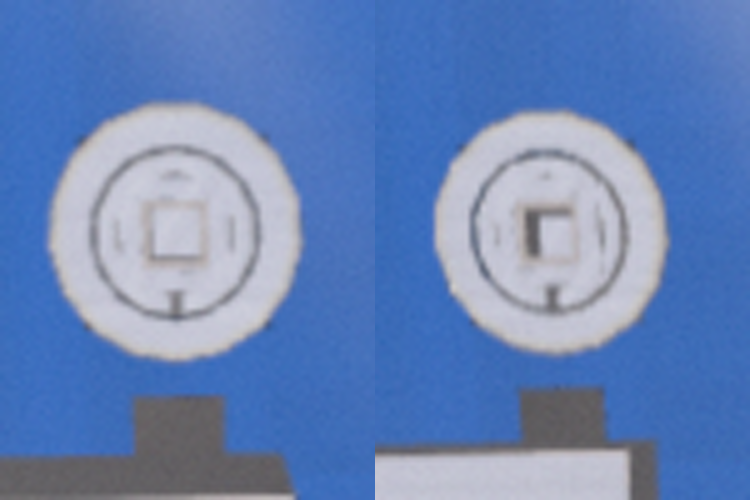

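Both views show the square keyhole: centre (252.8,120.2) in w5 and (196.4,84.8) in w6.

Run:
```python
from cell import arm
from h import *
np.set_printoptions(precision=4,suppress=True)
a,b=cal('w5'),cal('w6')
p,r=tri([(a,(252.8,120.2)),(b,(196.4,84.8))]);print(p,r,onz(a,(252.8,120.2),.11),onz(b,(196.4,84.8),.11))
# same camera-derived check of bar ahead: expected pixel of T-bar top-face near end, key centred on TCP
q=onz(a,(252.8,120.2),.11)
need(arm,[q[0],q[1],.165],3.166)
s=arm.observe();c=arm.calibration("wrist");T=R.from_rotvec(s["ee_rot"])
print("bar ends px",proj(c,s["position"]+T.apply([[.025,.006,-.007],[.025,-.006,-.007],[-.025,.006,-.007]])))
im=cv2.imread('pics/w6.png');cv2.imwrite('pics/c6.png',cv2.resize(im[200:300,210:300],(720,600)*1 and (540,600),interpolation=cv2.INTER_CUBIC))
```

```text
[0.4864 0.0174 0.1072] [np.float64(0.40526511877783805), np.float64(0.4052651187779458)] [0.486  0.0176 0.11  ] [0.487  0.0176 0.11  ]
t 10.15 pos [0.5811 0.0782 0.3058] q [ 0.4562  0.5303 -1.0547  1.5214  0.467   1.3641  0.9452] F [ 0.2861  0.0902 -0.1744] w 0.12413972255748928
slide [ 0.319  -0.1978  0.4698] slide_after_turn [ 0.322  -0.1942  0.4693] dr [-0.0119 -0.0073 -0.1117]
bar ends px [[266.6698 211.9996]
 [239.8773 212.0018]
 [265.6869 308.7816]]
```

View pics/c6.png

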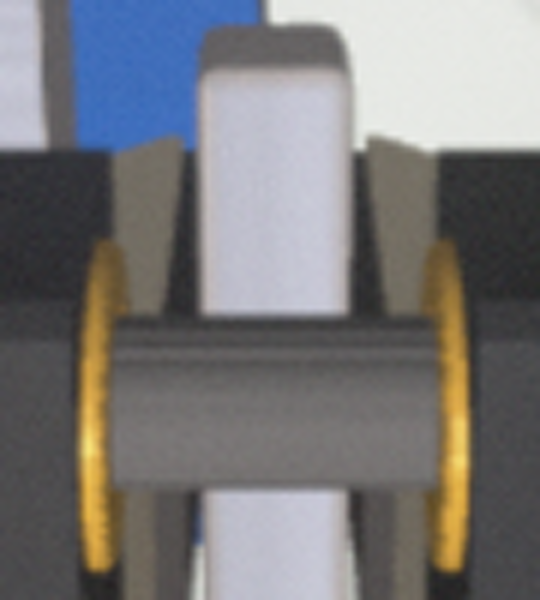

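The T-bar sits centred between the fingers, its near end at row 211 against 212 predicted. Moving over the keyhole.

```bash
python3 -m pendant '{"slide":[[0,0,0],[0.08,-0.0491,0],[0.08,-0.049,0],[0.08,-0.049,0],[0.08,-0.049,0.05],[0,0,0.13],[0,0,0.13],[0,0,0.1],[0,0,0.043],[0,0,0]],"dr":[[-0.01,-0.007,-0.11],[0,0,0],[0,0,0],[0,0,0],[0,0,0],[0,0,0],[0,0,0],[0,0,0],[0,0,0],[0,0,0]],"claw":[0.05,0.05,0.05,0.05,0.05,0.05,0.05,0.05,0.05,0.05]}'
python3 -m pendant '{"slide":[[0,0,0],[0,0,0]],"dr":[[0,0,0],[0,0,0]],"claw":[0.05,0.05]}'
python3 -c "
from cell import arm
from h import *
need(arm,[.4867,.0170,.1406],3.166)"
```

```text
clock: 11.15
position: [0.4864, 0.018, 0.1691]
ee_rot: [0.04, -3.139, -0.002]
force: [1.0, 0.1, -0.2]
width: 0.124
gripper_force: 30.0
clock: 11.35
position: [0.4883, 0.0189, 0.1717]
ee_rot: [-0.04, 3.138, 0.002]
force: [0.0, 0.6, -0.6]
width: 0.131
gripper_force: 30.0
t 11.35 pos [0.4883 0.0189 0.1717] q [ 0.6284  0.5042 -1.0477  1.9357  0.5205  0.9995  0.9373] F [ 0.0247  0.5741 -0.6084] w 0.13060709969248624
slide [ 0.006  -0.0064  0.1037] slide_after_turn [ 0.0056 -0.0063  0.1037] dr [0.0109 0.027  0.0095]
```

```bash
python3 -m pendant '{"slide":[[0.0055,-0.0063,0.02],[0,0,0.02],[0,0,0],[0,0,0]],"dr":[[0,0,0],[0,0,0],[0,0,0],[0,0,0]],"claw":[0.05,0.05,0.05,0.05]}'
python3 - <<'E'
from cell import arm
from h import *
need(arm,[.4867,.0170,.1406],3.166)
ps=[]
for i in range(4): arm.get_image("top");ps.append(arm.observe()["position"])
print(np.array(ps))
E
```

```text
clock: 11.75
position: [0.4857, 0.0167, 0.1581]
ee_rot: [-0.04, 3.141, 0.002]
force: [0.3, -0.6, -0.7]
width: 0.125
gripper_force: 30.0
t 11.75 pos [0.4857 0.0167 0.1581] q [ 0.6209  0.5178 -1.0339  1.9556  0.5387  0.9744  0.9237] F [ 0.273  -0.5855 -0.7488] w 0.12480026527185892
slide [-0.0035  0.0009  0.0584] slide_after_turn [-0.0035  0.001   0.0584] dr [0.0097 0.0043 0.011 ]
[[0.4858 0.0168 0.1582]
 [0.4858 0.0167 0.1583]
 [0.4859 0.0168 0.1584]
 [0.4859 0.0168 0.1583]]
```

```bash
python3 -m pendant '{"slide":[[-0.002,0.001,0.008],[0,0,0.008],[0,0,0.008],[0,0,0]],"dr":[[0,0,0],[0,0,0],[0,0,0],[0,0,0]],"claw":[0.05,0.05,0.05,0.05]}'
```

```text
clock: 12.35
position: [0.4861, 0.0169, 0.1506]
ee_rot: [-0.04, 3.141, 0.002]
force: [-1.0, -1.0, -1.7]
width: 0.127
gripper_force: 30.0
```

The tip is 5 mm inside with little force. Continuing down.

```bash
python3 -m pendant '{"slide":[[0,0,0.01],[0,0,0.01],[0,0,0.01],[0,0,0.006],[0,0,0],[0,0,0]],"dr":[[0,0,0],[0,0,0],[0,0,0],[0,0,0],[0,0,0],[0,0,0]],"claw":[0.05,0.05,0.05,0.05,0.05,0.05]}'
```

```text
clock: 12.95
position: [0.4864, 0.0168, 0.1403]
ee_rot: [-0.04, 3.141, 0.001]
force: [-2.3, -2.2, 4.5]
width: 0.129
gripper_force: 30.0
```

```bash
python3 -m pendant '{"slide":[[0,0,0.004],[0,0,0],[0,0,0]],"dr":[[0,0,0],[0,0,0],[0,0,0]],"claw":[0.05,0.05,0.05]}'
python3 -m pendant '{"slide":[[0,0,0],[0,0,0],[0,0,0],[0,0,0],[0,0,0],[0,0,0],[0,0,0],[0,0,0]],"dr":[[0,0,0.6],[0,0,0.9],[0,0,0.9],[0,0,0.9],[0,0,0.9],[0,0,0.9],[0,0,0.9],[0,0,0]],"claw":[0.05,0.05,0.05,0.05,0.05,0.05,0.05,0.05]}'
python3 -c "
from cell import arm
from h import *
need(arm,[.4864,.0168,.1403],3.166-1.5);print(arm.observe()['ft_torque'])"
```

```text
clock: 13.25
position: [0.4866, 0.0167, 0.1401]
ee_rot: [-0.04, 3.14, -0.001]
force: [-5.2, -4.1, 18.1]
width: 0.129
gripper_force: 30.0
clock: 14.05
position: [0.4869, 0.0167, 0.1401]
ee_rot: [1.074, 2.95, 0.001]
force: [-3.1, -3.4, 15.1]
width: 0.128
gripper_force: 30.0
t 14.05 pos [0.4869 0.0167 0.1401] q [ 0.4824  0.4682 -0.8259  1.982   0.447   0.8783  0.2894] F [-3.0995 -3.3788 15.0899] w 0.12792530203896113
slide [ 0.0014 -0.0009 -0.0008] slide_after_turn [ 0.0004 -0.0016 -0.0008] dr [0.0162 0.0113 6.4762]
[-0.6442  0.7749  0.0066]
```

```bash
python3 -m pendant '{"slide":[[0,0,0],[0,0,0],[0,0,0],[0,0,0],[0,0,0],[0,0,0],[0,0,0],[0,0,0],[0,0,0]],"dr":[[0,0,0.9],[0,0,0.9],[0,0,0.9],[0,0,0.9],[0,0,0.9],[0,0,0.9],[0,0,0.9],[0,0,0.4],[0,0,0]],"claw":[0.05,0.05,0.05,0.05,0.05,0.05,0.05,0.05,0.05]}'
python3 -c "
from cell import arm
from h import *
need(arm,[.4864,.0168,.1403],3.166-1.5);print(arm.observe()['ft_torque'])"
```

```text
clock: 14.95
position: [0.4866, 0.0164, 0.1401]
ee_rot: [2.141, 2.297, 0.001]
force: [-4.8, -3.6, 16.4]
width: 0.13
gripper_force: 30.0
t 14.95 pos [0.4866 0.0164 0.1401] q [ 0.3406  0.4126 -0.6244  1.9925  0.3239  0.8328 -0.3943] F [-4.8224 -3.554  16.4214] w 0.13018317725320325
slide [ 0.0015 -0.0006 -0.0008] slide_after_turn [ 0.0015 -0.0006 -0.0008] dr [ 0.0141  0.0066 -0.2072]
[-0.9668  0.9868  0.0698]
```

```bash
python3 -m pendant '{"slide":[[0,0,0],[0,0,0],[0,0,0]],"dr":[[0,0,0.5],[0,0,0.5],[0,0,0]],"claw":[0.05,0.05,0.05]}'
python3 -c "
from cell import arm
from h import *
need(arm,[.4864,.0168,.1403],3.166-1.5);print(arm.observe()['ft_torque'])"
```

```text
clock: 15.25
position: [0.4866, 0.0163, 0.1401]
ee_rot: [2.275, 2.164, 0.001]
force: [-5.0, -4.8, 17.1]
width: 0.128
gripper_force: 30.0
t 15.25 pos [0.4866 0.0163 0.1401] q [ 0.3191  0.4062 -0.595   1.9942  0.3067  0.8276 -0.498 ] F [-4.9513 -4.8179 17.0559] w 0.1277542367263444
slide [ 0.0015 -0.0008 -0.0008] slide_after_turn [ 0.0016 -0.0006 -0.0008] dr [ 0.0139  0.0046 -1.2107]
[-0.9911  1.1069  0.0214]
```

```bash
python3 -m pendant '{"slide":[[0,0,0],[0,0,0],[0,0,0],[0,0,0],[0,0,-0.03],[0,0,-0.08],[0,0,-0.1],[0,0,-0.11],[0,0,-0.115],[0,0,0]],"dr":[[0,0,0],[0,0,0],[0,0,0],[0,0,0],[0,0,0],[0,0,0],[0,0,0],[0,0,0],[0,0,0],[0,0,-0.6]],"claw":[0.28,0.28,0.28,0.28,0.28,0.28,0.28,0.28,0.28,0.28]}' 20
python3 -m pendant '{"slide":[[-0.14,0,0],[-0.15,0,0],[-0.15,0,0],[-0.147,-0.006,0],[0,0,0],[0,0,0],[0,0,0]],"dr":[[0,0,0],[0,0,0],[0,0,0],[0,0,0],[0,0,0],[0,0,0],[0,0,0]],"claw":[0.28,0.28,0.28,0.28,0.28,0.28,0.28]}'
python3 - <<'E'
from cell import arm
from h import *
snap(arm,'w7');need(arm,[.489,-.0975,.135],1.595)
c=cal('w7');print(proj(c,[[.4866,.0165,.147],[.4879,-.0475,.135],[.4903,-.1475,.135]]))
cv2.imwrite('pics/c7.png',cv2.resize(cv2.imread('pics/w7.png')[:300],(800,469),interpolation=cv2.INTER_CUBIC))
E
```

```text
clock: 16.25
position: [0.4885, 0.0178, 0.2745]
ee_rot: [2.19, 2.246, 0.011]
force: [0.8, 0.5, -1.0]
width: 0.279
gripper_force: 0.0
clock: 16.95
position: [0.4889, -0.1579, 0.2697]
ee_rot: [-2.192, -2.25, -0.003]
force: [-0.4, 0.5, 0.5]
width: 0.277
gripper_force: 0.0
t 17.0 pos [ 0.489  -0.1576  0.2697] q [ 0.6662  0.292  -0.5755  1.7698  0.1722  1.1295  0.0631] F [-0.4747  0.3724  0.494 ] w 0.28154715855843493
slide [0.1996 0.0048 0.4493] slide_after_turn [0.2003 0.0049 0.449 ] dr [ 0.0111 -0.0133  0.0216]
[[257.5703 -34.2471]
 [256.8721  60.4989]
 [256.5315 179.4118]]
```

View pics/c7.png

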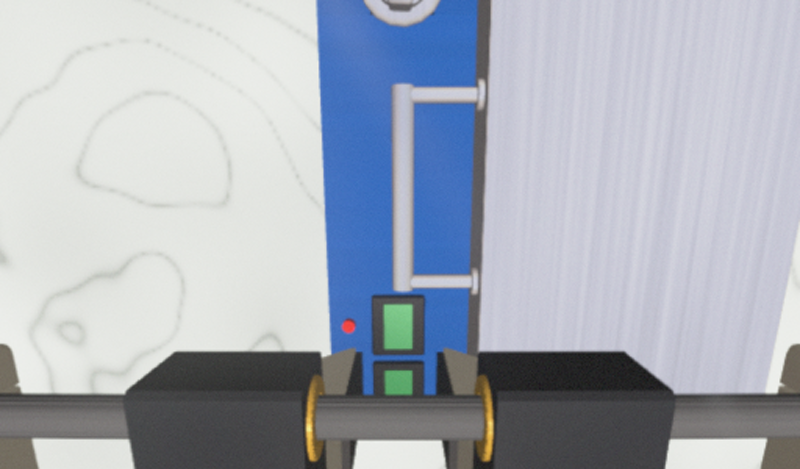

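The bar is at column 257 with legs at rows 61 and 180, matching the predicted 60 and 179. Going down to grip it.

```bash
python3 -m pendant '{"slide":[[0.1,0.0025,0],[0.1,0.0025,0],[0,0,0.1],[0,0,0.12],[0,0,0.1],[0,0,0.07],[0,0,0.055],[0,0,0],[0,0,0]],"dr":[[0,0,0],[0,0,0],[0,0,0],[0,0,0],[0,0,0],[0,0,0],[0,0,0],[0,0,0],[0,0,0]],"claw":[0.28,0.28,0.28,0.28,0.28,0.28,0.28,0.28,0.28]}'
python3 -m pendant '{"slide":[[0,0,0],[0,0,0],[0,0,0],[0,0,0],[0,0,0]],"dr":[[0,0,0],[0,0,0],[0,0,0],[0,0,0],[0,0,0]],"claw":[0.05,0.05,0.05,0.05,0.05]}' 20
python3 - <<'E'
from cell import arm
from h import *
need(arm,[.489,-.0975,.135],1.595)
s=arm.observe();p=s["position"];T=R.from_rotvec(s["ee_rot"])
# arc in unit frame (yaw .025), hinge from lock-derived pose
u=np.array([np.cos(.025),np.sin(.025),0]);h=np.array([.489,-.0975,.135])+.212*u-[0,0,.028]
print("hinge",h,"goal",h-u*np.hypot(.212,.028)*np.cos(1.25+np.arctan2(28,212))+[0,0,.2138*np.sin(1.25+np.arctan2(28,212))])
f=lambda a:-u*.2138*np.cos(a+np.arctan2(28,212))+np.array([0,0,.2138*np.sin(a+np.arctan2(28,212))])
A=np.linspace(0,1.25,26)
print(np.round([T.inv().apply(f(b)-f(a))/.3 for a,b in zip(A,A[1:])],3))
E
```

```text
clock: 17.9
position: [0.4892, -0.098, 0.1364]
ee_rot: [-2.192, -2.25, -0.003]
force: [0.9, -0.1, -0.9]
width: 0.277
gripper_force: 0.0
clock: 18.4
position: [0.4895, -0.099, 0.1368]
ee_rot: [2.194, 2.248, 0.003]
force: [-1.1, 0.4, 6.4]
width: 0.123
gripper_force: 20.0
t 18.4 pos [ 0.4895 -0.099   0.1368] q [ 0.5213  0.4214 -0.5565  1.9714  0.2968  0.8266 -0.1744] F [-1.1395  0.4363  6.3971] w 0.12254893102650714
slide [ 0.005  -0.0014  0.0058] slide_after_turn [ 0.005  -0.0014  0.0058] dr [ 0.0187 -0.007   0.0013]
hinge [ 0.7009 -0.0922  0.107 ] goal [ 0.6607 -0.0932  0.317 ]
[[ 0.     0.006 -0.035]
 [ 0.     0.007 -0.035]
 [ 0.     0.009 -0.034]
 [ 0.     0.011 -0.034]
 [ 0.     0.013 -0.033]
 [ 0.     0.014 -0.033]
 [ 0.     0.016 -0.032]
 [ 0.     0.017 -0.031]
 [ 0.     0.019 -0.03 ]
 [ 0.     0.02  -0.029]
 [ 0.     0.022 -0.028]
 [ 0.     0.023 -0.027]
 [ 0.     0.025 -0.026]
 [ 0.     0.026 -0.025]
 [ 0.     0.027 -0.023]
 [ 0.     0.028 -0.022]
 [ 0.     0.029 -0.02 ]
 [ 0.     0.03  -0.019]
 [ 0.     0.031 -0.017]
 [ 0.     0.032 -0.016]
 [ 0.     0.033 -0.014]
 [ 0.     0.033 -0.013]
 [ 0.     0.034 -0.011]
 [ 0.     0.034 -0.009]
 [ 0.     0.035 -0.008]]
```

```bash
python3 -m pendant '{"slide":[[0,0.006,-0.035],[0,0.007,-0.035],[0,0.009,-0.034],[0,0.011,-0.034],[0,0,0]],"dr":[[0,0,0],[0,0,0],[0,0,0],[0,0,0],[0,0,0]],"claw":[0.05,0.05,0.05,0.05,0.05]}' 20
```

```text
clock: 18.9
position: [0.499, -0.0988, 0.1786]
ee_rot: [2.194, 2.248, 0.002]
force: [-0.2, 0.9, -2.9]
width: 0.122
gripper_force: 20.0
```

```bash
python3 -m pendant '{"slide":[[0,0.013,-0.033],[0,0.014,-0.033],[0,0.016,-0.032],[0,0.017,-0.031],[0,0.019,-0.03],[0,0.02,-0.029],[0,0.022,-0.028],[0,0.023,-0.027],[0,0.025,-0.026],[0,0,0]],"dr":[[0,0,0],[0,0,0],[0,0,0],[0,0,0],[0,0,0],[0,0,0],[0,0,0],[0,0,0],[0,0,0],[0,0,0]],"claw":[0.05,0.05,0.05,0.05,0.05,0.05,0.05,0.05,0.05,0.05]}'
```

```text
clock: 19.9
position: [0.5473, -0.0974, 0.26]
ee_rot: [-2.192, -2.246, 0.004]
force: [-19.5, 2.2, 15.1]
width: 0.123
gripper_force: 20.0
```

```bash
python3 -m pendant '{"slide":[[0,0.026,-0.025],[0,0.027,-0.023],[0,0.028,-0.022],[0,0.029,-0.02],[0,0.03,-0.019],[0,0.031,-0.017],[0,0.032,-0.016],[0,0,0]],"dr":[[0,0,0],[0,0,0],[0,0,0],[0,0,0],[0,0,0],[0,0,0],[0,0,0],[0,0,0]],"claw":[0.05,0.05,0.05,0.05,0.05,0.05,0.05,0.05]}'
python3 -c "
from cell import arm
from h import *
need(arm,[.661,-.095,.318],1.595)"
```

```text
clock: 20.7
position: [0.6116, -0.0955, 0.3039]
ee_rot: [2.192, 2.248, 0.006]
force: [-6.8, 2.0, 13.9]
width: 0.124
gripper_force: 20.0
t 20.7 pos [ 0.6116 -0.0955  0.3039] q [ 0.4492  0.447  -0.5688  1.4684  0.2434  1.2932 -0.1159] F [-6.7786  2.0164 13.923 ] w 0.12417221005214571
slide [-0.0022  0.1648 -0.0462] slide_after_turn [-0.0022  0.1646 -0.0469] dr [ 0.033  -0.0106  0.0057]
```

```bash
python3 -m pendant '{"slide":[[0,0,-0.006],[0,0.033,-0.014],[0,0.033,-0.013],[0,0.034,-0.011],[0,0.03,-0.008],[0,0.018,-0.004],[0,0.01,-0.002],[0,0,0],[0,0,0]],"dr":[[0,0,0],[0,0,0],[0,0,0],[0,0,0],[0,0,0],[0,0,0],[0,0,0],[0,0,0],[0,0,0]],"claw":[0.05,0.05,0.05,0.05,0.05,0.05,0.05,0.05,0.05]}'
python3 - <<'E'
from cell import arm
from h import *
need(arm,[.661,-.095,.318],1.595)
a=cv2.cvtColor(arm.get_image("scene"),cv2.COLOR_RGB2BGR);b=cv2.cvtColor(arm.get_image("top"),cv2.COLOR_RGB2BGR)
cv2.imwrite('pics/t9.png',b);cv2.imwrite('pics/s9.png',a)
cv2.imwrite('pics/c9.png',np.hstack([cv2.resize(a[60:280,140:340],(400,440)),cv2.resize(b[90:310,170:370],(400,440))]))
E
```

```text
clock: 21.6
position: [0.658, -0.0946, 0.3188]
ee_rot: [2.193, 2.249, 0.004]
force: [-1.9, 4.2, 4.8]
width: 0.121
gripper_force: 20.0
t 21.6 pos [ 0.658  -0.0946  0.3188] q [ 0.397   0.5179 -0.552   1.3187  0.2662  1.376  -0.1216] F [-1.9296  4.1671  4.8355] w 0.12132188799382763
slide [-0.0017  0.01    0.0026] slide_after_turn [-0.0017  0.01    0.0026] dr [ 0.0167 -0.0143  0.0059]
```

View pics/c9.png

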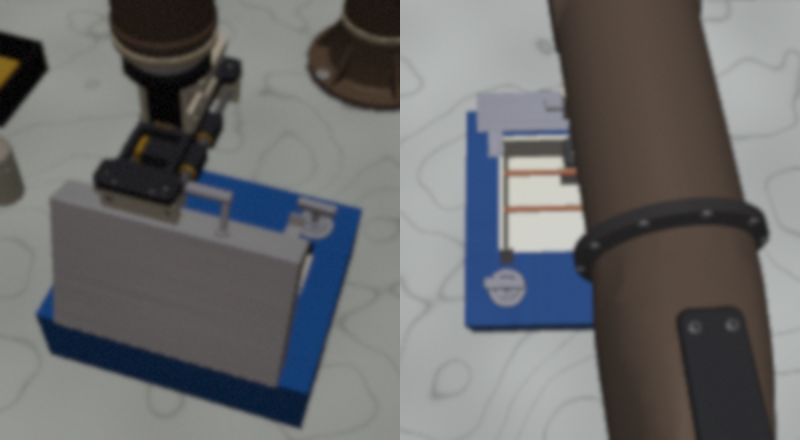

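The scene view shows the hood standing near balance with the handle gripped. The top view shows the key in the lock at (505,288), its bar along the deck after the turn. The goal is about 3 mm further back.

```bash
python3 -m pendant '{"slide":[[0.003,0.006,-0.001],[0.003,0.005,0],[0,0,0],[0,0,0],[0,0,0],[0,0,0],[0,0,0],[0,0,0]],"dr":[[0,0,0],[0,0,0],[0,0,0],[0,0,0],[0,0,0],[0,0,0],[0,0,0],[0,0,0]],"claw":[0.05,0.05,0.05,0.05,0.05,0.05,0.05,0.05]}'
python3 -c "
from cell import arm
from h import *
need(arm,[.6614,-.095,.318],1.595);print(arm.observe()['dq'])"
```

```text
clock: 22.5
position: [0.6611, -0.0943, 0.3193]
ee_rot: [2.194, 2.246, 0.002]
force: [-1.8, 0.6, 7.0]
width: 0.122
gripper_force: 20.0
t 22.5 pos [ 0.6611 -0.0943  0.3193] q [ 0.3918  0.5224 -0.5499  1.3096  0.2693  1.3804 -0.1248] F [-1.8292  0.5515  7.0234] w 0.12192630685973696
slide [-0.0022  0.0009  0.0044] slide_after_turn [-0.0022  0.0009  0.0044] dr [ 0.0181  0.0024 -0.0075]
[ 0.0001 -0.0017  0.0025 -0.0012 -0.0004  0.0016 -0.0014]
```

```bash
python3 -c "
from cell import arm
print(arm.sign_off())"
```

```text
the job is handed in; nothing more can be done
None
```

I handed the job in at 22.5 s: the key is fully home in the lock and turned a quarter turn clockwise, and the hood is held still by its handle, within about 1 mm of the computed balance point. The hood angle comes from the arm's measured position, not a direct reading; the hand-in returned no verdict.

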